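Fit the gauge rest into its tapered dovetail way

TASK

Set up the checking station: slide the gauge rest's dovetail foot, narrow end first, into the wide mouth of the tapered way bolted to the bench and push it along until it wedges tight and stays tight by itself, with a firm hand push and no more so the flanks are not galled. Then lay the plug gauge lengthwise in the rest's two vees, centred on its handle, and leave the other things on the bench where they are.

Things in the scene. Friction and masses are not known exactly. Their poses are not given: they have to be found in the camera images.
- receiver: dovetail receiver bolted to the bench: ground steel base 160 x 100 x 12 mm with two rails 95 mm long, 14 mm high: dark steel rail at +y, bronze gib strip before a dark keeper at -y. Origin at bench height on the way's centre line; x runs along the way from wide mouth to narrow far end. Base x = -85 to +75 mm, rails x = -30 to +65 mm, bed z = 12, rail tops z = 26 mm
- mouth (a point): middle of the way's wide mouth at bed height, receiver's axes; 55 mm of flat open bed lie before it (-x). Way there about 42 mm wide on the bed, 26 mm between the lips; flanks overhang at 60 degrees. The dark rail is straight along x, the gib closes in 1 in 10 towards +x; so bring the nose in 2 to 3 mm off the centre line, to the gib's side (-y)
- way_mid (a point): point on the bed 23 mm inside the mouth, receiver's axes. The gib is set afresh each time (1.2 mm, unseen), so the foot wedges with the rest's origin anywhere from 13 mm before this point to 15 mm past it: feel for it. The free foot slides with 1 to 3 N, then the wedge stiffens by about 50 N per mm. Slow pushes (10 mm/s) of 12 to 20 N, until it yields no more, wedge it; over 30 N galls it
- gauge_rest: gauge rest standing on the bench, 0.4 to 0.6 kg. Origin at the centre of its underside, x to its narrow end (nose), z up. Steel dovetail foot 76 mm long, 14 mm high: +y flank straight, -y flank tapered 1 in 10; underside 44 mm wide at the tail, 36 at the nose. Home, it lies on the bed in line with the way, tail out of the mouth. Held above the bed or askew it jams without being tight
- rest_grip (a point): middle of the rest's aluminium block, 36 mm above the underside: block 76 x 28 mm (y = -14 to +14), 17 to 43 mm above the underside. Grip it across y here; fingertips kept 17 mm or more above the underside clear the rails. Let go, it stands on the bed by itself and can be pushed
- push_pad (a point): centre of the outer face of the round brass pad (16 mm across) on the rest's tail, 42 mm behind its origin, 14 mm above its underside; push here along the rest's +x, the foot lying free on the bed
- vee_mid (a point): point midway between the rest's two aluminium vee saddles where the axis of the gauge's handle comes to lie, 58 mm above the underside, rest's axes. Saddles 8 mm thick at x = -34 and +34 mm, tops 60 mm above the underside; 90 degree vees open upwards, running along x; between them the block's top is 15 mm below this point
- plug_gauge: steel plug gauge lying on the bench, 123 mm long along its y axis, 0.06 kg; handle 15.2 mm diameter from y = -34 to +46 mm, ends 12 mm; origin under its middle on the bench. Either way round in the vees will do
- gauge_mid (a point): middle of the gauge's handle, on its axis, 7.6 mm above the bench as it lies; gauge's axes
- cleaner_bottle: white squeeze bottle with red nozzle, 63 mm across, 169 mm tall; origin at the centre of its foot. Bystander
- oil_bottle: clear oil bottle with yellow nozzle, 51 mm across, 144 mm tall; origin at the centre of its foot. Bystander
- tea_can: brown drinks can, 53 mm across, 134 mm tall; origin at the centre of its foot. Bystander
- pliers: red-handled pliers lying flat, 170 mm long along their y axis, 52 mm wide, 13 mm high; origin under their middle. Bystander
- hex_key: black L-shaped hex key lying flat, 92 x 34 mm, 4 mm thick; origin under its middle. Bystander

How it is judged (in metres and radians):
On the way:
1. the rest is entered in the way and wedged tight, with the fingers off it, before the gauge is laid on it (x of gauge_rest in the frame of receiver between -0.03 and 0.012 m and y of gauge_rest in the frame of receiver between -0.004 and 0.004 m and z of gauge_rest in the frame of receiver between 0.009 and 0.0145 m and angle between the x axis of gauge_rest and the x axis of receiver, either way round below 0.035 rad and contact force between gauge_rest and receiver above 12 N and contact force between the fingers and gauge_rest below 0.5 N and contact force between plug_gauge and gauge_rest below 0.1 N), for 0.3 s.
At the end, for the whole second after the job is handed in: rest on the bed between the rails (origin -30 to +12 mm along, 4 mm across, 2 degrees, lifted under 2.5 mm), wedged: presses the receiver with over 12 N (weight 4 to 6 N); gauge in both vees, handle's middle within 12 mm along, 4 mm across, 4 degrees; both at rest, let go (x of gauge_rest in the frame of receiver between -0.03 and 0.012 m and y of gauge_rest in the frame of receiver between -0.004 and 0.004 m and z of gauge_rest in the frame of receiver between 0.009 and 0.0145 m and angle between the x axis of gauge_rest and the x axis of receiver, either way round below 0.035 rad and contact force between gauge_rest and receiver above 12 N and x of gauge_mid in the frame of gauge_rest between -0.012 and 0.012 m and y of gauge_mid in the frame of gauge_rest between -0.004 and 0.004 m and z of gauge_mid in the frame of gauge_rest between 0.053 and 0.063 m and angle between the y axis of plug_gauge and the x axis of gauge_rest, either way round below 0.07 rad and contact force between plug_gauge and gauge_rest above 0.2 N and linear speed of each of plug_gauge, gauge_rest below 0.01 m/s); the robot touches nothing.
It fails at once if the foot is driven so hard that it presses on the receiver with more than 50 N (a push of over about 35 N) (contact force between gauge_rest and receiver above 50 N).
It fails at once if a bystander is shifted by more than 30 mm (distance of any of cleaner_bottle, oil_bottle, tea_can, pliers, hex_key from where it was at the start of the episode above 0.03 m).
It also fails if it takes over 72 s, if anything falls off the work surface, if the arm or the gripper's body presses on something with over 40 N, if the wrist force passes 120 N, or if a joint passes its speed limit or range.

ROBOT

A 6-joint arm with a two-finger parallel gripper is mounted at the origin on the work surface; the furniture and walls round the work are solid. World frame = base frame: x ahead of the robot, y to its left, z up, the work surface at z = 0. Lengths are in mm, angles in rad, forces in N, time in s.
With the tool pointing down it reaches from about 350 to 875 mm from the base axis. Payload 4.2 kg.
Tool frame: the origin (TCP) lies at the very end of the fingers, on their centre line; the grasp point (between the pads) lies 19 mm behind it; z points along the fingers, y is the line along which they close (so a half turn about z gives the same grasp; the last joint's range is limited). The gripper opens to 85 mm and grips with 20 to 120 N. Pads are 22 mm wide; open, the fingers measure 114 mm over their backs; the gripper's body (76 mm by 85 mm) begins 54 mm behind the grasp point. The pads swing forward as they close: fully open they stand 13 mm farther back than shut.
Start: joints at [-1.089, 0.385, 0.008, 0, -1.194, -0.259], TCP at [138.119, -609.526, 231.312] pointing down, gripper open.
Joint ranges: [-3.14, 3.14], [-1.21, 2.06], [-1.07, 1.41], [-3.16, 2.05], [-2.99, -0.16], [-3.1, 3.1]. Speed limits (rad/s): [2.79, 2.79, 3.14, 3.14, 3.14, 3.14].

INTERFACE

Orientations are given as a unit quaternion [x, y, z, w].
In Python, from bench import arm, viewer gives the robot as it stands. The module is installed in compiled form; this text tells all that it offers.
- The arm moves only by the tool jog_arm, called after "Call:" as name(argument=value, ...) on one line, values as JSON. Schema: {"type":"object","properties":{"moves":{"type":"array","items":{"type":"number"},"minItems":6,"maxItems":60},"jaw":{"type":"number"},"only":{"type":"string"},"quiet":{"type":"boolean"},"lines":{"type":"string"}},"required":["moves"],"additionalProperties":false}. moves is one flat list of numbers that holds 1 to 10 rows one after another, with no inner brackets; each row has 6 numbers: dx, dy, dz in a scale on which 1.0 is 500 mm, then a rotation vector rx, ry, rz in normalised numbers (1 is pi rad); each row is the pose to reach, as a shift and turn from the pose commanded when the call began, along the tool's axes at that moment; what a row does not reach only later rows make up. A row lasts 1/10 s, in which the tool goes at most 50 mm and 0.15 rad, less where a joint would pass 70% of its speed; a pose out of reach is approached as far as the arm can. jaw is the finger opening in mm, set as the call begins (left out keeps the last). The fingers move at their own pace and stop on an object; the grip force is fixed at half the most. Time passes only in rows, so rows that do not move let the fingers close. The tool returns the time, the measured TCP pose, the force, the opening and the grip force at its end. only (a regular expression) keeps the lines of the reply that match it, lines (a string "A,B") keeps lines A to B, and quiet returns only ok. Input that does not fit is refused with a message, and nothing moves.
- arm.read_state(): the state, without advancing time (a new reading comes with each control period).
- viewer.get_image(name): name is "side" or "top" or "wrist"; returns (picture, depth): 384x512x3 uint8, blue, green, red; 384x512 float32, mm along the optical axis (not along the pixel's ray), 0 where there is no reading.
- viewer.get_calibration(name): a dict with "K" (3x3 intrinsics, pixels), "rvec" (rotation vector, rad) and "tvec" (3), from world to camera coordinates, as OpenCV has them. Camera axes: x right, y down, z forward; pixel columns grow to the right and rows downward; lengths in mm; the calibration is good to about 2 mm. A picture is of the moment at which its call begins: read the wrist's pose just before it. get_calibration takes no time and is no camera call; for the wrist camera it gives the pose at the moment of the call.
- arm.job_done(): hands the job in; it is judged then, once.
The state is a dict: "clock": time; "joints": joint angles; "joint_vel": joint speeds; "joint_efforts": joint torques, N m; "position": TCP position; "ee_rot": TCP orientation; "contact_force": force on the tool from outside, world axes, zero at the start; "wrist_torque": the same for the moment, N m; "gripper_width": finger opening in mm; "grasp_force": force on a finger pad.
Only numpy, scipy, OpenCV 4.12 (cv2) and the standard library are available. Lean on these libraries where they do the work, as an engineer would, in place of code of your own. Each camera call takes 0.05 s, during which the arm holds its last target. There are 200 camera calls.

## Working session

There is one attempt and no reset: what is moved stays moved. The work goes in short steps, Python scripts to look and compute and a tool call to move; the robot and the scene stay as the last step left them, time stands still between calls to the robot, and variables do not carry over. Pictures are saved under pics/ and viewed, at most 14 in all, crops included, and the job is handed in when it is done.

```bash
mkdir -p pics; cat > h.py <<'E'
import numpy as np, cv2
from bench import arm, viewer
def cloud(name):
    c=viewer.get_calibration(name); im,d=viewer.get_image(name)
    K=np.array(c["K"],float);R=cv2.Rodrigues(np.array(c["rvec"],float))[0];t=np.array(c["tvec"],float).reshape(3)
    v,u=np.mgrid[:384,:512]
    p=np.stack([(u-K[0,2])/K[0,0]*d,(v-K[1,2])/K[1,1]*d,d],-1)
    w=(p-t)@R; w[d==0]=np.nan
    return im,w
E
python3 - <<'E'
from h import *
s=arm.read_state();print(s["clock"],s["position"],s["ee_rot"],s["contact_force"],s["gripper_width"])
a,wa=cloud("top");b,wb=cloud("side")
np.savez("s.npz",a=a,wa=wa,b=b,wb=wb)
cv2.imwrite("pics/top.png",cv2.resize(a,(800,600)));cv2.imwrite("pics/side.png",cv2.resize(b,(800,600)))
E
```

```text
0.0 [ 137.99926058 -608.98832016  230.20875391] [-1.11086967e-01  9.93810092e-01  1.07492616e-03 -1.74794717e-04] [ 0.05071687 -0.46039152  0.79932395] 85.20706441493681
```

View pics/top.png

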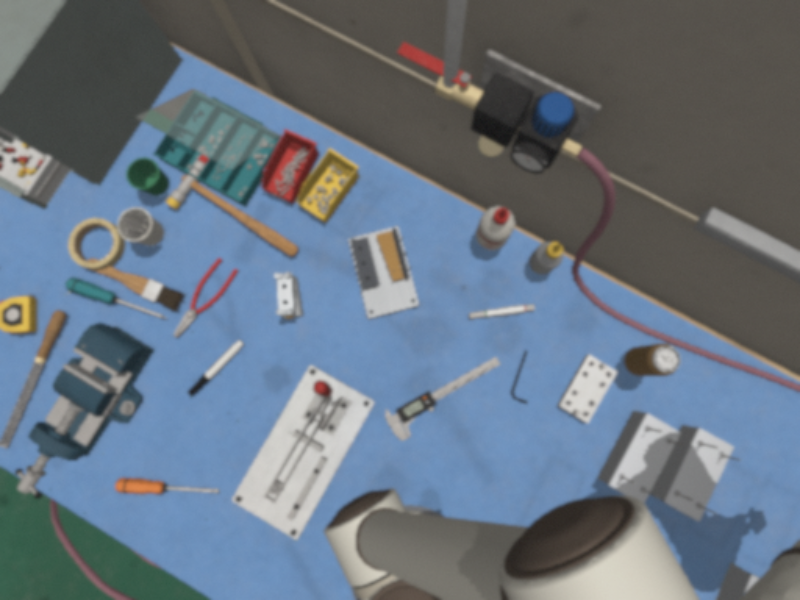

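View pics/side.png

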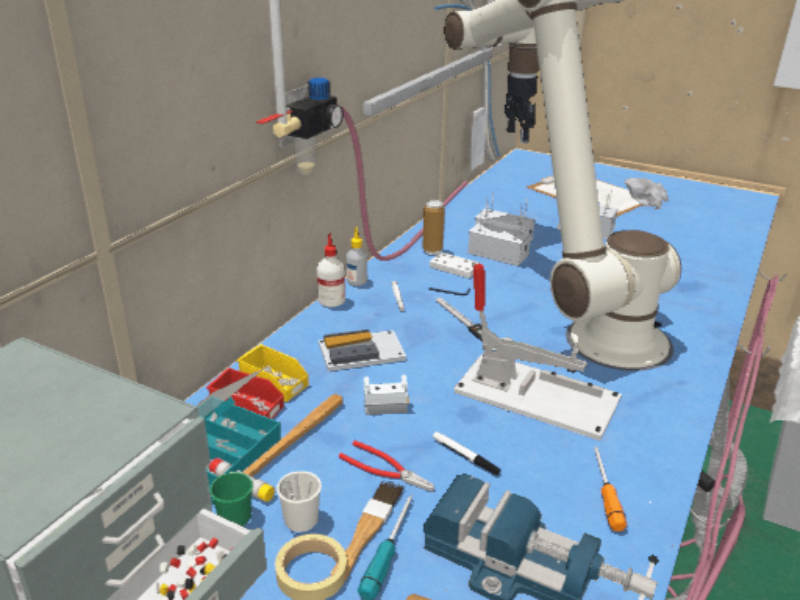

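The top view shows the rest at about (286,296), the receiver at (385,272) with its mouth toward the bottom, and the gauge at (503,312). The pliers, bottles, can and hex key lie around them. Next I'll work out coarse positions.

```bash
python3 - <<'E'
from h import *
z=np.load("s.npz");wa=z["wa"];k=.64
for n,(u,v) in dict(rest=(286,296),resttop=(284,278),restbot=(290,315),recvmid=(385,272),gibtop=(383,235),gibbot=(398,280),c1=(351,240),c2=(399,229),c3=(418,303),c4=(371,316),gauge=(503,312),g1=(472,316),g2=(533,309),pl=(205,295),hex=(520,380),oil=(553,250),bench=(330,330)).items():
    print(n,wa[int(v*k),int(u*k)].round(0))
s=arm.read_state();c=viewer.get_calibration("wrist")
R=cv2.Rodrigues(np.array(c["rvec"],float))[0];print("wristcam pos",(-R.T@np.array(c["tvec"]).ravel()).round(1),"axes",R.round(2),np.array(c["K"]).round(0).tolist())
from scipy.spatial.transform import Rotation as T
print(T.from_quat(s["ee_rot"]).as_matrix().round(3))
E
```

```text
rest [489. 220.  41.]
resttop [523. 225.  46.]
restbot [455. 215.  36.]
recvmid [536.  40.   9.]
gibtop [606.  42.  25.]
gibbot [518.  16.  24.]
c1 [600. 105.  15.]
c2 [622.  12.   9.]
c3 [478. -22.  13.]
c4 [453.  67.   9.]
gauge [ 458. -180.   15.]
g1 [ 449. -124.   15.]
g2 [ 463. -239.   13.]
pl [500. 387.   1.]
hex [ 330. -209.    3.]
oil [ 550. -254.  115.]
bench [428. 145.  -1.]
wristcam pos [  61.1 -626.7  372.5] axes [[-0.22  0.98  0.  ]
 [ 0.93  0.21  0.31]
 [ 0.3   0.07 -0.95]] [[271.0, 0.0, 253.0], [0.0, 271.0, 194.0], [0.0, 0.0, 1.0]]
[[-0.975 -0.221 -0.001]
 [-0.221  0.975  0.002]
 [ 0.     0.002 -1.   ]]
```

Go. Do rows: first call 10 rows, then view.

Careful with the scale: shifts go in shares of 500 mm and turns go in shares of pi rad. That gives: -360 mm is -0.72, -220 mm is -0.44.

Call:
jog_arm(moves=[-0.08,0.072,0,0,0,0,-0.16,0.144,0,0,0,0,-0.23,0.21,0,0,0,0,-0.3,0.274,0,0,0,0,-0.37,0.338,0,0,0,0,-0.44,0.402,0,0,0,0,-0.51,0.466,0,0,0,0,-0.58,0.53,0,0,0,0,-0.65,0.594,0,0,0,0,-0.72,0.66,0,0,0,0])

```text
clock: 1.1
position: [416.8, -206.3, 231.2]
ee_rot: [-0.111, 0.994, 0.0, -0.0]
contact_force: [-0.0, 0.5, 0.5]
gripper_width: 85.5
grasp_force: 0.0
```

Call:
jog_arm(moves=[-0.07,0.07,0,0,0,0,-0.14,0.14,0,0,0,0,-0.17,0.21,0,0,0,0,-0.2,0.28,0,0,0,0,-0.23,0.35,0,0,0,0,-0.23,0.35,0,0,0,0,-0.23,0.35,0,0,0,0])

```text
clock: 1.8
position: [489.5, -11.4, 230.9]
ee_rot: [-0.112, 0.994, -0.0, -0.001]
contact_force: [0.3, -0.7, 0.1]
gripper_width: 85.5
grasp_force: 0.0
```

```bash
python3 - <<'E'
from h import *
a,w=cloud("wrist");np.savez("w1.npz",a=a,w=w);cv2.imwrite("pics/w1.png",cv2.resize(a,(800,600)))
print(arm.read_state()["joints"])
E
```

```text
[ 3.07639218e-01  1.53836482e-01 -3.13877340e-01 -1.13830858e-04
 -1.10417137e+00 -1.65523947e+00]
```

View pics/w1.png

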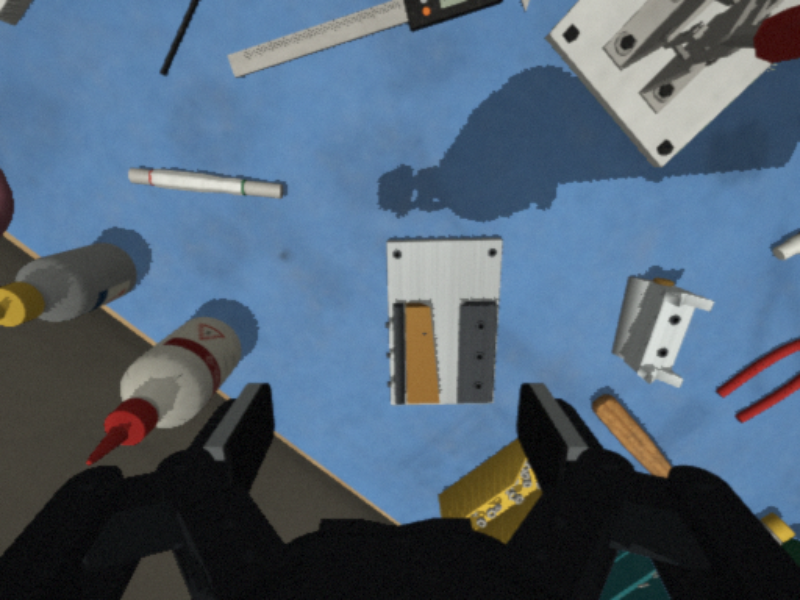

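The wrist view shows the receiver at (445,320) with its mouth toward the robot, which is up in the image. The rest is at (660,330), its brass pad at the tail and also toward the robot. The gauge lies at (205,183), and the oil and cleaner bottles are at the left.

```bash
cat >> h.py <<'E'
def rect(w,cx,cy,r,z0,z1,trim=0):
    m=(np.hypot(w[...,0]-cx,w[...,1]-cy)<r)&(w[...,2]>z0)&(w[...,2]<z1)
    n,l,st,_=cv2.connectedComponentsWithStats(m.astype(np.uint8)); m=l==1+st[1:,4].argmax()
    p=w[m]; c,s,a=cv2.minAreaRect(p[:,:2].astype(np.float32)); b=cv2.boxPoints((c,s,a))
    e=[b[1]-b[0],b[2]-b[1]]; L=max(e,key=np.linalg.norm); 
    y=np.degrees(np.arctan2(L[1],L[0]))
    return np.round(c,1),np.round(sorted(s),1),round(float((y+90)%180-90),2),len(p),np.round(np.median(p[:,2]),1)
E
python3 - <<'E'
from h import *
w=np.load("w1.npz")["w"]
print("base",rect(w,536,40,130,7,40));print("rails",rect(w,560,45,100,21,32))
print("rest",rect(w,489,220,70,38,70));print("gauge",rect(w,458,-180,80,5,20))
q=w[(abs(w[...,0]-430)<15)&(abs(w[...,1]-80)<40)];print(np.nanmedian(q[:,2]))
E
```

```text
base (array([539.6,  43.2]), array([102., 160.]), 13.6, 7371, np.float64(12.5))
rails (array([554.6,  77.4]), array([33.9, 95.6]), 14.04, 1487, np.float64(25.6))
rest (array([494.2, 223.6]), array([30. , 76.7]), 4.23, 1444, np.float64(42.9))
gauge (array([ 460.2, -178.8]), array([ 15.2, 123.6]), -82.98, 1040, np.float64(12.7))
-0.7904593635356286
```

Converted, 228 mm is 0.456, 184 mm is 0.368, 0.15 rad is 0.0477.

Call:
jog_arm(moves=[-0.022,0.092,0,0,0,0.0095,-0.044,0.184,0.02,0,0,0.0191,-0.068,0.276,0.06,0,0,0.0286,-0.09,0.368,0.1,0,0,0.0382,-0.112,0.456,0.13,0,0,0.0477,-0.112,0.456,0.16,0,0,0.0477,-0.112,0.456,0.16,0,0,0.0477,-0.112,0.456,0.16,0,0,0.0477])

```text
clock: 2.65
position: [494.2, 221.4, 151.4]
ee_rot: [-0.036, 0.999, -0.0, -0.0]
contact_force: [0.1, -0.8, 0.3]
gripper_width: 85.5
grasp_force: 0.0
```

```bash
python3 - <<'E'
from h import *
a,w=cloud("wrist");np.savez("w2.npz",a=a,w=w)
cv2.imwrite("pics/w2.png",cv2.resize(a,(800,600)))
s=arm.read_state();print(s["position"],s["ee_rot"],s["contact_force"])
print("rest",rect(w,494,223,70,35,70),rect(w,494,223,70,53,70));
print("block", rect(w,494,223,32,38,48))
print("base",rect(w,536,40,130,7,40))
E
```

```text
[494.59887352 221.46332867 152.04180708] [-3.55117644e-02  9.99369182e-01  8.35887643e-05  3.80804922e-04] [ 0.34069101 -0.39240117  0.39586157]
rest (array([493.7, 224.3]), array([28. , 76.5]), 4.1, 2370, np.float64(43.0)) (array([459.1, 231.2]), array([8.1, 8.7]), -84.96, 94, np.float64(57.2))
block (array([493.8, 223.9]), array([28. , 63.3]), 5.2, 1689, np.float64(42.7))
base (array([539.7,  43.1]), array([104.3, 160.4]), 13.81, 12612, np.float64(12.8))
```

View pics/w2.png

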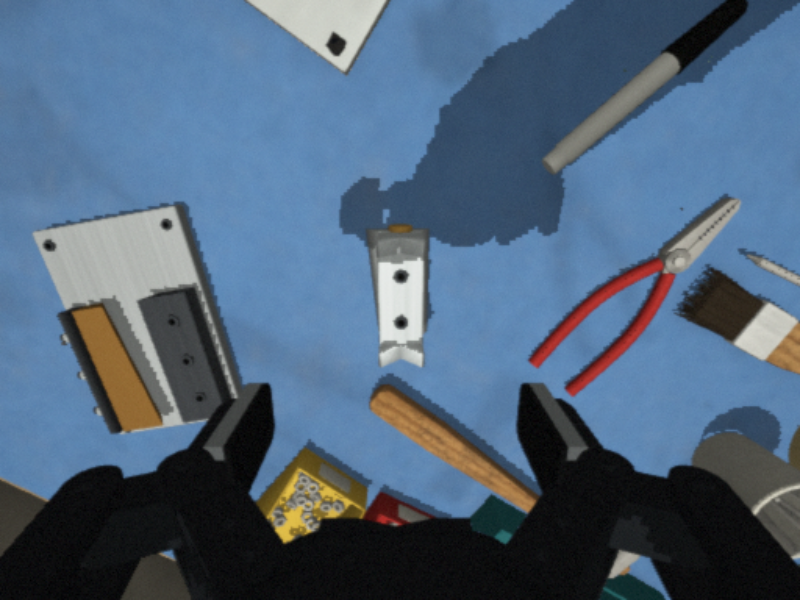

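The rest is centred between the open fingers, with its brass pad at the tail (400,228) and the saddle nose at (400,355). I'll descend and grip.

Converted, 132 mm is 0.264, 120 mm is 0.24.

Call:
jog_arm(moves=[0,0.006,0.06,0,0,0,0,0.006,0.13,0,0,0,0,0.006,0.2,0,0,0,0,0.006,0.24,0,0,0,0,0.006,0.264,0,0,0,0,0.006,0.264,0,0,0,0,0.006,0.264,0,0,0])

```text
clock: 3.4
position: [494.9, 225.8, 20.6]
ee_rot: [-0.036, 0.999, 0.001, 0.001]
contact_force: [-0.8, 0.2, -0.2]
gripper_width: 85.5
grasp_force: 0.0
```

Call:
jog_arm(moves=[0,0,0,0,0,0,0,0,0,0,0,0,0,0,0,0,0,0,0,0,0,0,0,0,0,0,0,0,0,0,0,0,0,0,0,0,0,0,0,0,0,0,0,0,0,0,0,0], jaw=20)

```text
clock: 4.2
position: [494.2, 225.9, 20.0]
ee_rot: [-0.037, 0.999, 0.0, 0.0]
contact_force: [-1.4, -1.4, 5.8]
gripper_width: 27.0
grasp_force: 61.1
```

Converted, -199 mm is -0.398, -180 mm is -0.36, -0.169 rad is -0.0538.

Call:
jog_arm(moves=[0,0,-0.03,0,0,0,0,0,-0.08,0,0,0,0.008,-0.04,-0.12,0,0,-0.0064,0.022,-0.12,-0.12,0,0,-0.0191,0.036,-0.2,-0.12,0,0,-0.0318,0.052,-0.28,-0.12,0,0,-0.0446,0.066,-0.36,-0.12,0,0,-0.0538,0.072,-0.398,-0.12,0,0,-0.0538,0.072,-0.398,-0.12,0,0,-0.0538,0.072,-0.398,-0.12,0,0,-0.0538])

```text
clock: 5.2
position: [471.6, 24.2, 78.4]
ee_rot: [-0.12, 0.993, 0.0, -0.001]
contact_force: [-0.0, 0.3, -5.1]
gripper_width: 27.0
grasp_force: 60.4
```

Call:
jog_arm(moves=[0,0,0,0,0,0,0,0,0,0,0,0,0,0,0,0,0,0])

```text
clock: 5.5
position: [472.4, 25.4, 79.1]
ee_rot: [-0.121, 0.993, 0.0, -0.0]
contact_force: [-0.5, 1.7, -5.6]
gripper_width: 27.0
grasp_force: 60.4
```

```bash
cat >> h.py <<'E'
from scipy.spatial.transform import Rotation as T
def pose():
    s=arm.read_state(); R=T.from_quat(s["ee_rot"]).as_matrix()
    return np.round(s["position"],1),"yaw",round(float(np.degrees(np.arctan2(-R[1,0],-R[0,0]))),2),"F",np.round(s["contact_force"],1)
E
python3 - <<'E'
from h import *
print(pose())
a,w=cloud("wrist");np.savez("w3.npz",a=a,w=w)
cv2.imwrite("pics/w3.png",cv2.resize(a,(800,600)))
z=w[...,2]
print("rest",rect(w,472,24,60,90,140));print("rails",rect(w,560,45,100,21,32))
m=(np.hypot(w[...,0]-540,w[...,1]-43)<130)&(z>8)&(z<32)
print(cv2.minAreaRect(w[m][:,:2].astype(np.float32)))
E
```

```text
(array([472.4,  25.4,  79.1]), 'yaw', 13.92, 'F', array([-0.5,  1.7, -5.6]))
rest (array([470.8,  24.7]), array([75.5, 92.5]), -39.43, 17450, np.float64(113.9))
rails (array([571.7,  22.1]), array([ 7.9, 41.4]), 6.38, 202, np.float64(24.9))
((531.6438598632812, 42.43617248535156), (145.1297607421875, 100.08695220947266), 14.198058128356934)
```

View pics/w3.png

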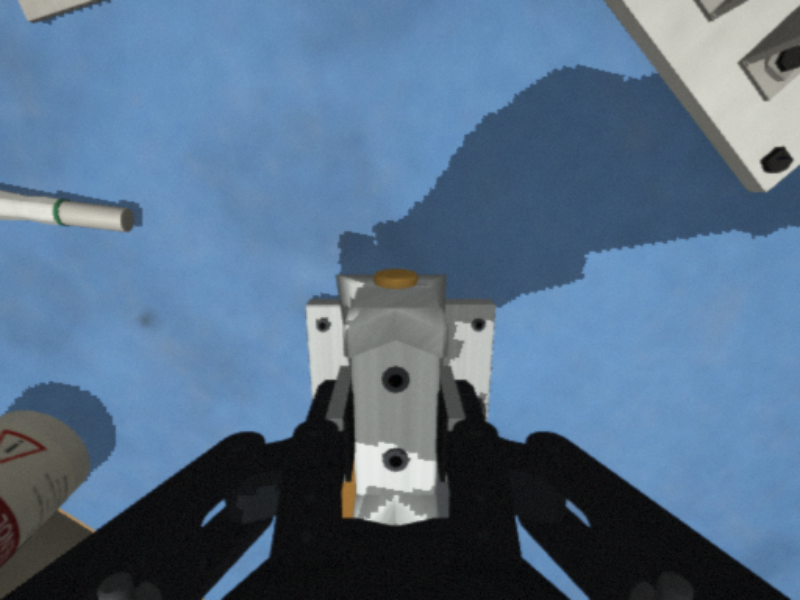

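The rest is held squarely at (395,400) with its pad toward the robot, and the base's front corners are visible at (307,305) and (494,305). I'll measure the rest against the receiver in this one view.

```bash
python3 - <<'E'
from h import *
def ana(f,za,zb,xa,xb,lab):
    w=np.load(f)["w"];th=np.radians(13.85);ex=np.array([np.cos(th),np.sin(th)]);ey=np.array([-ex[1],ex[0]])
    d=w[...,:2]-[544.6,44.3];X=d@ex;Y=d@ey;Z=w[...,2]
    m=(Z>za)&(Z<zb)&(X>xa)&(X<xb)&(abs(Y)<60)
    r=[]
    for x in np.arange(xa,xb,6):
        k=m&(X>=x)&(X<x+6)
        if k.sum()>20: r.append((x+3,Y[k].min().round(1),Y[k].max().round(1)))
    print(lab,f,r,"x",X[m].min().round(1),"z",np.median(Z[m]).round(1))
for f in("w1.npz","w2.npz","w3.npz"): ana(f,8,16,-95,-35,"base")
for f in("w1.npz","w2.npz"): ana(f,20,32,-34,70,"rails")
ana("w3.npz",99,106,-115,-35,"block");ana("w3.npz",107,125,-120,-35,"saddle")
E
```

```text
base w1.npz [(np.int64(-86), np.float64(-48.6), np.float64(50.6)), (np.int64(-80), np.float64(-48.8), np.float64(50.7)), (np.int64(-74), np.float64(-48.9), np.float64(49.8)), (np.int64(-68), np.float64(-49.1), np.float64(50.1)), (np.int64(-62), np.float64(-47.8), np.float64(50.4)), (np.int64(-56), np.float64(-48.0), np.float64(50.8)), (np.int64(-50), np.float64(-48.1), np.float64(50.1)), (np.int64(-44), np.float64(-48.3), np.float64(50.4)), (np.int64(-38), np.float64(-48.4), np.float64(50.6))] x -85.0 z 11.6
base w2.npz [(np.int64(-86), np.float64(-48.7), np.float64(51.4)), (np.int64(-80), np.float64(-49.6), np.float64(51.7)), (np.int64(-74), np.float64(-48.5), np.float64(51.4)), (np.int64(-68), np.float64(-48.6), np.float64(51.7)), (np.int64(-62), np.float64(-48.6), np.float64(51.5)), (np.int64(-56), np.float64(-48.8), np.float64(51.9)), (np.int64(-50), np.float64(-48.9), np.float64(51.8)), (np.int64(-44), np.float64(-48.9), np.float64(51.5)), (np.int64(-38), np.float64(-48.9), np.float64(51.9))] x -85.2 z 11.8
base w3.npz [(np.int64(-86), np.float64(-48.8), np.float64(50.5)), (np.i
[... 2752 characters left out ...]
)), (np.int64(-58), np.float64(-15.0), np.float64(12.3)), (np.int64(-52), np.float64(-15.2), np.float64(12.4)), (np.int64(-46), np.float64(-15.4), np.float64(12.6))] x -113.5 z 101.8
saddle w3.npz [(np.int64(-111), np.float64(-15.5), np.float64(12.7)), (np.int64(-105), np.float64(-15.1), np.float64(12.7)), (np.int64(-87), np.float64(-44.4), np.float64(41.3)), (np.int64(-81), np.float64(-36.8), np.float64(34.2)), (np.int64(-75), np.float64(-16.8), np.float64(14.0)), (np.int64(-69), np.float64(-16.6), np.float64(13.8)), (np.int64(-63), np.float64(-16.7), np.float64(13.8)), (np.int64(-45), np.float64(-15.4), np.float64(12.6)), (np.int64(-39), np.float64(-5.3), np.float64(3.0))] x -113.7 z 114.5
```

Relative to the receiver the rest sits at y≈-2.4 mm, x≈-75.5 mm and is aligned. I'll lower it to the bed.

Converted, 45 mm is 0.09, 44 mm is 0.088.

Call:
jog_arm(moves=[0,0,0.04,0,0,0,0,0,0.07,0,0,0,0,0,0.082,0,0,0,0,0,0.086,0,0,0,0,0,0.088,0,0,0,0,0,0.09,0,0,0,0,0,0.09,0,0,0])

```text
clock: 6.25
position: [472.7, 24.7, 34.8]
ee_rot: [-0.121, 0.993, 0.0, 0.001]
contact_force: [-0.1, 0.4, -4.8]
gripper_width: 27.0
grasp_force: 60.2
```

Call:
jog_arm(moves=[0,0,0.001,0,0,0,0,0,0.002,0,0,0,0,0,0.002,0,0,0])

```text
clock: 6.55
position: [472.4, 24.6, 33.4]
ee_rot: [-0.121, 0.993, 0.0, 0.0]
contact_force: [0.3, -0.2, -4.8]
gripper_width: 27.0
grasp_force: 60.2
```

Call:
jog_arm(moves=[0,0,0.001,0,0,0,0,0,0.002,0,0,0,0,0,0.002,0,0,0])

```text
clock: 6.85
position: [472.3, 24.6, 32.2]
ee_rot: [-0.121, 0.993, -0.0, -0.0]
contact_force: [-0.5, 0.4, -6.1]
gripper_width: 26.9
grasp_force: 60.2
```

Converted, 0.6 mm is 0.0012, 0.3 mm is 0.0006.

Call:
jog_arm(moves=[0,0,0.0006,0,0,0,0,0,0.0012,0,0,0,0,0,0.0012,0,0,0])

```text
clock: 7.15
position: [472.5, 24.6, 32.0]
ee_rot: [-0.121, 0.993, -0.0, 0.0]
contact_force: [-0.9, -0.5, -1.0]
gripper_width: 26.7
grasp_force: 61.0
```

Call:
jog_arm(moves=[0,0,0.0006,0,0,0,0,0,0.0012,0,0,0,0,0,0.0012,0,0,0])

```text
clock: 7.45
position: [472.6, 24.6, 32.0]
ee_rot: [-0.121, 0.993, -0.0, 0.0]
contact_force: [-3.1, 0.5, 6.6]
gripper_width: 27.0
grasp_force: 62.0
```

Converted, -12 mm is -0.024, -11 mm is -0.022.

Call:
jog_arm(moves=[-0.002,0,-0.0008,0,0,0,-0.006,0,-0.0008,0,0,0,-0.01,0,-0.0008,0,0,0,-0.014,0,-0.0008,0,0,0,-0.018,0,-0.0008,0,0,0,-0.022,0,-0.0008,0,0,0,-0.024,0,-0.0008,0,0,0])

```text
clock: 8.15
position: [484.5, 27.5, 32.0]
ee_rot: [-0.121, 0.993, -0.0, 0.0]
contact_force: [-3.4, -1.5, 6.7]
gripper_width: 26.8
grasp_force: 61.7
```

Call:
jog_arm(moves=[-0.004,0,0,0,0,0,-0.008,0,0,0,0,0,-0.012,0,0,0,0,0,-0.016,0,0,0,0,0,-0.016,0,0,0,0,0])

```text
clock: 8.65
position: [492.7, 29.5, 32.1]
ee_rot: [-0.121, 0.993, -0.0, 0.001]
contact_force: [-2.6, -0.8, 5.5]
gripper_width: 26.6
grasp_force: 61.6
```

The nose is about 13 mm inside the mouth and sliding freely. I'll release, retreat, close the fingers and tilt for the push.

Call:
jog_arm(moves=[0,0,0,0,0,0,0,0,0,0,0,0,0,0,0,0,0,0], jaw=45)

```text
clock: 8.95
position: [492.3, 29.6, 31.5]
ee_rot: [-0.121, 0.993, 0.0, 0.0]
contact_force: [-0.2, -0.2, -0.5]
gripper_width: 44.9
grasp_force: 0.0
```

Call:
jog_arm(moves=[0,0,-0.04,0,0,0,0,0,-0.12,0,0,0,0,0,-0.2,0,0,0,0.06,0,-0.21,0,-0.0318,0,0.13,0,-0.21,0,-0.0637,0,0.15,0,-0.21,0,-0.0796,0,0.15,0,-0.21,0,-0.0796,0,0.15,0,-0.21,0,-0.0796,0])

```text
clock: 9.75
position: [419.7, 11.8, 137.3]
ee_rot: [-0.12, 0.985, 0.015, 0.125]
contact_force: [0.6, -0.9, -0.1]
gripper_width: 45.1
grasp_force: 0.0
```

Call:
jog_arm(moves=[0,0,0,0,0,0,0,0,0,0,0,0,0,0,0,0,0,0], jaw=0)

```text
clock: 10.05
position: [419.9, 11.7, 136.4]
ee_rot: [-0.12, 0.985, 0.015, 0.124]
contact_force: [-0.7, 0.1, 0.3]
gripper_width: 1.8
grasp_force: 0.0
```

```bash
python3 - <<'E'
from h import *
print(pose())
a,w=cloud("wrist");np.savez("w4.npz",a=a,w=w)
cv2.imwrite("pics/w4.png",cv2.resize(a,(800,600)))
th=np.radians(13.85);ex=np.array([np.cos(th),np.sin(th)]);ey=np.array([-ex[1],ex[0]]);O=np.array([544.3,45.4])
p=np.array(pose()[0][:2])-O;print("tcp rec",p@ex,p@ey)
d=w[...,:2]-O;X=d@ex;Y=d@ey;Z=w[...,2]
m=(Z>50)&(Z<75)&(abs(Y)<20)&(X>-115)&(X<20)
for x in range(-100,20,8):
    k=m&(X>=x)&(X<x+8)
    if k.sum()>10:print(x+4,np.percentile(Y[k],[1,99]).round(1),np.median(Z[k]).round(1))
E
```

```text
(array([419.9,  11.7, 136.4]), 'yaw', 13.84, 'F', array([-0.7,  0.1,  0.3]))
tcp rec -129.14157542817065 -2.8694068951770735
-96 [-17.3  10. ] 58.6
-88 [-17.   10.2] 65.0
-80 [-13.9   1.4] 55.0
-72 [-15.3   8.4] 54.8
-64 [-17.6   9.5] 54.7
-56 [-4. -3.] 54.8
-48 [-4.1 -3. ] 54.7
-40 [-4.1 -3.1] 56.0
-24 [-5.  -2.2] 59.1
```

View pics/w4.png

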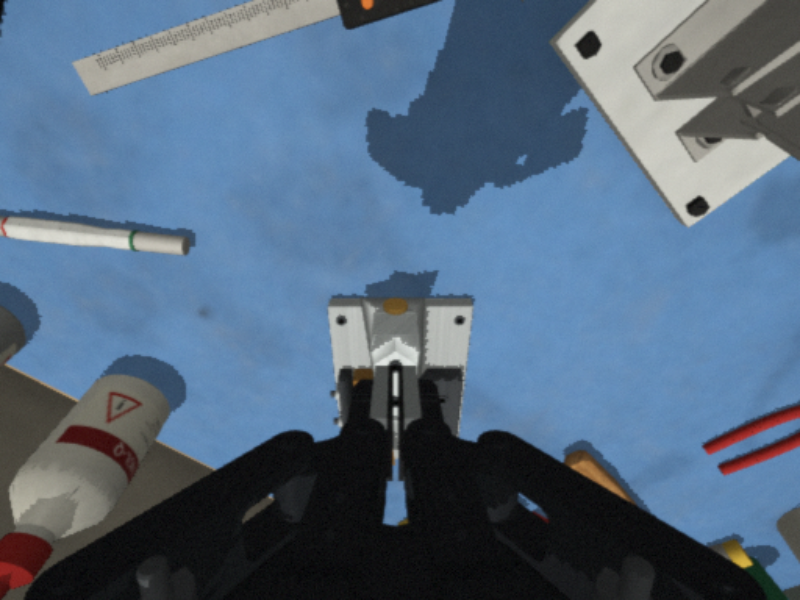

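The rest stands on the bed, its pad at (397,305), and the closed fingers are behind and above it on the centre line. I'll lower them behind the pad.

Converted, 110 mm is 0.22, 100 mm is 0.2.

Call:
jog_arm(moves=[0.02,0,0.08,0,0,0,0.04,0,0.16,0,0,0,0.05,0,0.2,0,0,0,0.056,0,0.22,0,0,0,0.056,0,0.22,0,0,0,0.056,0,0.22,0,0,0])

```text
clock: 10.7
position: [424.5, 7.7, 35.2]
ee_rot: [-0.121, 0.986, 0.024, 0.114]
contact_force: [0.1, -0.7, -0.0]
gripper_width: -0.0
grasp_force: 0.0
```

```bash
python3 - <<'E'
from h import *
print(pose(),arm.read_state()["joints"].round(2) if hasattr(arm.read_state()["joints"],'round') else '')
E
```

```text
(array([424.5,   7.7,  35.2]), 'yaw', 13.86, 'F', array([ 0.1, -0.7, -0. ])) [ 0.42  0.26 -0.92  0.13 -0.16 -1.87]
```

Call:
jog_arm(moves=[-0.004,0,0.001,0,0,0,-0.008,0,0.002,0,0,0,-0.012,0,0.003,0,0,0,-0.016,0,0.004,0,0,0,-0.02,0,0.005,0,0,0,-0.024,0,0.006,0,0,0,-0.028,0,0.007,0,0,0,-0.029,0,0.0074,0,0,0])

```text
clock: 11.5
position: [438.9, 11.3, 35.0]
ee_rot: [-0.121, 0.986, 0.024, 0.114]
contact_force: [0.0, 0.7, 1.1]
gripper_width: -0.0
grasp_force: 0.0
```

Converted, 10 mm is 0.02, 5 mm is 0.01, 0.15 rad is 0.0477.

Call:
jog_arm(moves=[0.01,0,-0.004,0,0.0095,0,0.02,0,-0.004,0,0.0255,0,0.02,0,-0.004,0,0.0414,0,0.02,0,-0.004,0,0.0477,0,0.02,0,-0.004,0,0.0477,0,0.02,0,-0.004,0,0.0477,0])

```text
clock: 12.1
position: [428.3, 8.6, 34.4]
ee_rot: [-0.122, 0.992, 0.015, 0.039]
contact_force: [-0.8, 0.5, 0.8]
gripper_width: 0.2
grasp_force: 0.0
```

```bash
python3 - <<'E'
from h import *
s=arm.read_state();R=T.from_quat(s["ee_rot"]).as_matrix();print(pose(),np.round(s["joints"],2),R.round(3))
E
```

```text
(array([428.3,   8.6,  34.4]), 'yaw', 14.02, 'F', array([-0.8,  0.5,  0.8])) [ 0.4   0.3  -0.75 -0.02 -0.43 -1.71] [[-0.967 -0.244  0.075]
 [-0.241  0.97   0.039]
 [-0.082  0.02  -0.996]]
```

Converted, 14 mm is 0.028, 4.5 mm is 0.009.

Call:
jog_arm(moves=[0,0.004,0.01,0,0,0,0.002,0.009,0.02,0,0,0,0.0024,0.009,0.028,0,0,0,0.0024,0.009,0.028,0,0,0,0.0024,0.009,0.028,0,0,0])

```text
clock: 12.6
position: [427.3, 13.3, 20.4]
ee_rot: [-0.123, 0.992, 0.015, 0.039]
contact_force: [0.4, -1.7, 0.1]
gripper_width: -0.1
grasp_force: 0.0
```

```bash
cat >> h.py <<'E'
def rec():
    th=np.radians(13.85);ex=np.array([np.cos(th),np.sin(th)]);ey=np.array([-ex[1],ex[0]])
    p=pose(); d=p[0][:2]-np.array([544.3,45.4]);f=p[4][:2]
    return "rec xy",(d@ex).round(1),(d@ey).round(1),"z",p[0][2],"F",(f@ex).round(1),(f@ey).round(1),p[4][2]
E
python3 - <<'E'
from h import *
print(rec(),np.round(arm.read_state()["joints"],2))
E
```

```text
('rec xy', np.float64(-121.3), np.float64(-3.2), 'z', np.float64(20.4), 'F', np.float64(-0.0), np.float64(-1.7), np.float64(0.1)) [ 0.41  0.33 -0.77 -0.02 -0.38 -1.72]
```

Converted, -15 mm is -0.03, -14 mm is -0.028.

Call:
jog_arm(moves=[-0.004,0,0.0004,0,0,0,-0.008,0,0.0006,0,0,0,-0.012,0,0.001,0,0,0,-0.016,0,0.0014,0,0,0,-0.02,0,0.0016,0,0,0,-0.024,0,0.002,0,0,0,-0.028,0,0.0024,0,0,0,-0.03,0,0.0024,0,0,0])

```text
clock: 13.4
position: [441.3, 16.7, 20.5]
ee_rot: [-0.122, 0.992, 0.015, 0.039]
contact_force: [-1.9, 0.1, 1.6]
gripper_width: 0.0
grasp_force: 1.0
```

Call:
jog_arm(moves=[-0.002,0,0.0002,0,0,0,-0.004,0,0.0004,0,0,0,-0.006,0,0.0004,0,0,0,-0.008,0,0.0006,0,0,0,-0.01,0,0.0008,0,0,0,-0.012,0,0.001,0,0,0,-0.014,0,0.0012,0,0,0,-0.016,0,0.0014,0,0,0,-0.018,0,0.0016,0,0,0,-0.02,0,0.0016,0,0,0])

```text
clock: 14.4
position: [451.8, 19.5, 20.7]
ee_rot: [-0.122, 0.992, 0.015, 0.04]
contact_force: [-0.3, -0.5, -1.2]
gripper_width: -0.3
grasp_force: 0.7
```

```bash
python3 -c 'from h import *;print(rec())'
```

```text
('rec xy', np.float64(-96.0), np.float64(-3.0), 'z', np.float64(20.7), 'F', np.float64(-0.4), np.float64(-0.4), np.float64(-1.2))
```

Converted, -10 mm is -0.02, -9 mm is -0.018.

Call:
jog_arm(moves=[-0.002,0,0.0002,0,0,0,-0.004,0,0.0004,0,0,0,-0.006,0,0.0004,0,0,0,-0.008,0,0.0006,0,0,0,-0.01,0,0.0008,0,0,0,-0.012,0,0.001,0,0,0,-0.014,0,0.0012,0,0,0,-0.016,0,0.0014,0,0,0,-0.018,0,0.0016,0,0,0,-0.02,0,0.0016,0,0,0])

```text
clock: 15.4
position: [461.5, 21.9, 20.7]
ee_rot: [-0.122, 0.992, 0.015, 0.04]
contact_force: [-1.3, -0.2, -0.0]
gripper_width: 0.0
grasp_force: 0.8
```

```bash
python3 -c 'from h import *;print(rec())'
```

```text
('rec xy', np.float64(-86.0), np.float64(-3.0), 'z', np.float64(20.7), 'F', np.float64(-1.3), np.float64(0.1), np.float64(-0.0))
```

Call:
jog_arm(moves=[-0.002,0,0.0002,0,0,0,-0.004,0,0.0004,0,0,0,-0.006,0,0.0004,0,0,0,-0.008,0,0.0006,0,0,0,-0.01,0,0.0008,0,0,0,-0.012,0,0.001,0,0,0,-0.014,0,0.0012,0,0,0,-0.016,0,0.0014,0,0,0])

```text
clock: 16.2
position: [466.4, 23.0, 20.2]
ee_rot: [-0.122, 0.992, 0.014, 0.036]
contact_force: [-8.0, 1.2, 4.6]
gripper_width: 0.1
grasp_force: 3.8
```

```bash
python3 -c 'from h import *;print(rec())'
```

```text
('rec xy', np.float64(-81.0), np.float64(-3.1), 'z', np.float64(20.2), 'F', np.float64(-7.5), np.float64(3.1), np.float64(4.6))
```

```bash
cat > rest.py <<'E'
from h import *
import sys
n=sys.argv[1];a,w=cloud("wrist");np.savez(n+".npz",a=a,w=w);cv2.imwrite("pics/%s.png"%n,cv2.resize(a,(800,600)))
th=np.radians(13.85);ex=np.array([np.cos(th),np.sin(th)]);ey=np.array([-ex[1],ex[0]]);O=np.array([544.3,45.4])
print(rec())
d=w[...,:2]-O;X=d@ex;Y=d@ey;Z=w[...,2]
m=(Z>45)&(Z<78)&(abs(Y)<20)&(X>-125)&(X<60)
for x in range(-100,56,6):
    k=m&(X>=x)&(X<x+6)
    if k.sum()>10:print(x+3,np.percentile(Y[k],[1,99]).round(1),np.median(Z[k]).round(1))
m=(Z>8)&(Z<16)&(X<-45)&(X>-80)&(abs(Y)<60)
print("base",np.percentile(Y[m],[1,99]).round(1))
E
python3 rest.py w5
```

```text
('rec xy', np.float64(-80.9), np.float64(-3.0), 'z', np.float64(20.2), 'F', np.float64(-8.0), np.float64(2.5), np.float64(4.0))
-97 [-18.8  19.7] 69.4
-91 [-17.3  19.7] 57.1
-85 [-7.5 19.9] 67.5
-79 [-8.4 19.8] 68.7
-73 [-7.2 -1.7] 58.8
-67 [-6.3 -2.2] 57.1
-61 [-6.7 -1.4] 60.6
-49 [-3.7 -1.1] 54.7
base [-48.7  48.9]
```

View pics/w5.png

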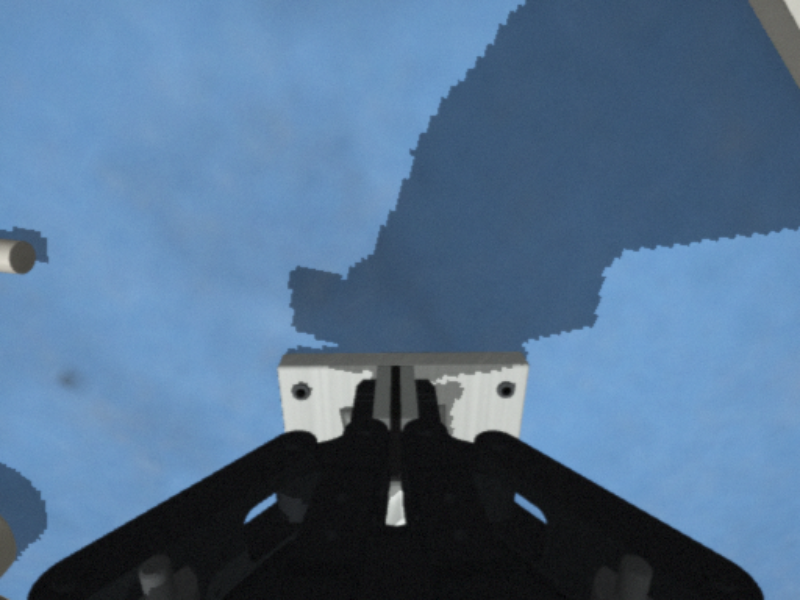

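The view shows only the base front with the fingers behind the pad, and the rest is hidden. The sideways force of +2.5 N says the foot is riding the gib, so I'll ease towards +y and keep pushing.

Converted, 2 mm is 0.004, 1.5 mm is 0.003.

Call:
jog_arm(moves=[0,0.001,0,0,0,0,0,0.002,0,0,0,0,0,0.003,0,0,0,0,0,0.004,0,0,0,0,0,0.004,0,0,0,0])

```text
clock: 16.75
position: [469.8, 26.2, 21.1]
ee_rot: [-0.123, 0.992, 0.015, 0.041]
contact_force: [-0.5, 0.1, -0.7]
gripper_width: 0.1
grasp_force: 0.2
```

```bash
python3 -c 'from h import *;print(rec())'
```

```text
('rec xy', np.float64(-76.9), np.float64(-0.8), 'z', np.float64(21.1), 'F', np.float64(-0.5), np.float64(0.2), np.float64(-0.7))
```

Call:
jog_arm(moves=[-0.002,0.0002,0.0002,0,0,0,-0.004,0.0004,0.0004,0,0,0,-0.006,0.0006,0.0004,0,0,0,-0.008,0.0008,0.0006,0,0,0])

```text
clock: 17.15
position: [472.6, 27.2, 20.8]
ee_rot: [-0.122, 0.992, 0.015, 0.04]
contact_force: [-2.1, -0.5, 1.7]
gripper_width: -0.2
grasp_force: 1.0
```

```bash
python3 -c 'from h import *;print(rec())'
```

```text
('rec xy', np.float64(-74.0), np.float64(-0.5), 'z', np.float64(20.8), 'F', np.float64(-2.2), np.float64(0.0), np.float64(1.7))
```

Diagnosis confirmed: it slid free. Continuing.

Converted, -6 mm is -0.012, -5 mm is -0.01.

Call:
jog_arm(moves=[-0.002,0.0002,0.0002,0,0,0,-0.004,0.0004,0.0004,0,0,0,-0.006,0.0006,0.0004,0,0,0,-0.008,0.0008,0.0006,0,0,0,-0.01,0.001,0.0008,0,0,0,-0.012,0.0012,0.001,0,0,0])

```text
clock: 17.75
position: [477.4, 28.9, 20.6]
ee_rot: [-0.122, 0.992, 0.015, 0.038]
contact_force: [-4.3, -0.6, 4.3]
gripper_width: 0.1
grasp_force: 2.4
```

```bash
python3 -c 'from h import *;print(rec())'
```

```text
('rec xy', np.float64(-68.9), np.float64(-0.0), 'z', np.float64(20.6), 'F', np.float64(-4.3), np.float64(0.4), np.float64(4.3))
```

Call:
jog_arm(moves=[-0.002,0.0002,0.0002,0,0,0,-0.004,0.0002,0.0004,0,0,0,-0.006,0.0004,0.0004,0,0,0,-0.008,0.0004,0.0006,0,0,0,-0.01,0.0006,0.0008,0,0,0])

```text
clock: 18.25
position: [477.8, 28.8, 19.8]
ee_rot: [-0.122, 0.992, 0.014, 0.034]
contact_force: [-12.0, -1.6, 9.5]
gripper_width: -0.1
grasp_force: 6.2
```

```bash
python3 -c 'from h import *;print(rec())'
```

```text
('rec xy', np.float64(-68.5), np.float64(-0.2), 'z', np.float64(19.8), 'F', np.float64(-12.0), np.float64(1.3), np.float64(9.5))
```

Converted, -1 mm is -0.002, -0.5 mm is -0.001.

Call:
jog_arm(moves=[0,0,-0.001,0,0,0,0,0,-0.002,0,0,0,-0.001,0,-0.002,0,0,0,-0.002,0,-0.002,0,0,0])

```text
clock: 18.65
position: [477.8, 28.8, 19.9]
ee_rot: [-0.121, 0.992, 0.014, 0.033]
contact_force: [-11.0, -1.4, 3.1]
gripper_width: -0.2
grasp_force: 5.5
```

```bash
python3 -c 'from h import *;print(rec())'
```

```text
('rec xy', np.float64(-68.5), np.float64(-0.2), 'z', np.float64(19.9), 'F', np.float64(-11.0), np.float64(1.3), np.float64(3.1))
```

Call:
jog_arm(moves=[-0.001,0,0,0,0,0,-0.002,0,0,0,0,0,-0.002,0,0,0,0,0])

```text
clock: 18.95
position: [477.9, 28.7, 19.9]
ee_rot: [-0.121, 0.992, 0.013, 0.032]
contact_force: [-11.6, -1.1, 5.4]
gripper_width: 0.1
grasp_force: 6.1
```

```bash
python3 -c 'from h import *;print(rec())'
```

```text
('rec xy', np.float64(-68.5), np.float64(-0.3), 'z', np.float64(19.9), 'F', np.float64(-11.5), np.float64(1.7), np.float64(5.4))
```

Careful with the scale: shifts go in shares of 500 mm and turns go in shares of pi rad. That gives: -2 mm is -0.004, -1 mm is -0.002.

Call:
jog_arm(moves=[-0.002,0,-0.0004,0,0,0,-0.004,0,-0.0008,0,0,0,-0.004,0,-0.0008,0,0,0])

```text
clock: 19.25
position: [478.0, 28.7, 20.0]
ee_rot: [-0.121, 0.992, 0.013, 0.03]
contact_force: [-13.9, -0.5, 6.8]
gripper_width: -0.1
grasp_force: 7.3
```

```bash
python3 -c 'from h import *;print(rec())'
```

```text
('rec xy', np.float64(-68.4), np.float64(-0.3), 'z', np.float64(20.0), 'F', np.float64(-13.6), np.float64(2.8), np.float64(6.8))
```

Call:
jog_arm(moves=[-0.002,0,-0.0004,0,0,0,-0.002,0,-0.0004,0,0,0])

```text
clock: 19.45
position: [478.0, 28.7, 20.0]
ee_rot: [-0.121, 0.992, 0.013, 0.029]
contact_force: [-16.0, -0.3, 5.3]
gripper_width: -0.2
grasp_force: 7.9
```

```bash
python3 -c 'from h import *;print(rec())'
```

```text
('rec xy', np.float64(-68.4), np.float64(-0.3), 'z', np.float64(20.0), 'F', np.float64(-15.6), np.float64(3.5), np.float64(5.3))
```

Converted, 1.5 mm is 0.003, 1 mm is 0.002.

Call:
jog_arm(moves=[0,0.001,0,0,0,0,0,0.002,0,0,0,0,0,0.003,0,0,0,0,0,0.003,0,0,0,0])

```text
clock: 19.85
position: [478.0, 29.1, 20.0]
ee_rot: [-0.121, 0.992, 0.012, 0.029]
contact_force: [-12.2, -7.1, 4.6]
gripper_width: -0.1
grasp_force: 7.1
```

```bash
python3 -c 'from h import *;print(rec())'
```

```text
('rec xy', np.float64(-68.3), np.float64(0.0), 'z', np.float64(20.0), 'F', np.float64(-13.5), np.float64(-4.0), np.float64(4.6))
```

Call:
jog_arm(moves=[-0.001,0,-0.0002,0,0,0,-0.002,0,-0.0004,0,0,0,-0.002,0,-0.0004,0,0,0])

```text
clock: 20.15
position: [478.0, 29.1, 20.0]
ee_rot: [-0.121, 0.992, 0.012, 0.028]
contact_force: [-15.1, -7.0, 5.3]
gripper_width: -0.1
grasp_force: 7.8
```

```bash
python3 -c 'from h import *;print(rec())'
```

```text
('rec xy', np.float64(-68.3), np.float64(0.0), 'z', np.float64(20.0), 'F', np.float64(-16.3), np.float64(-3.2), np.float64(5.3))
```

It holds firm with the side force reversed, so it is properly wedged. One last push to about 18 N, then I'll back off and look.

Call:
jog_arm(moves=[-0.001,-0.0008,-0.0002,0,0,0,-0.002,-0.0014,-0.0004,0,0,0,-0.0024,-0.0014,-0.0004,0,0,0,-0.0024,-0.0014,-0.0004,0,0,0])

```text
clock: 20.55
position: [478.1, 28.9, 20.0]
ee_rot: [-0.12, 0.992, 0.012, 0.027]
contact_force: [-16.5, -3.2, 6.8]
gripper_width: 0.0
grasp_force: 8.9
```

```bash
python3 -c 'from h import *;print(rec())'
```

```text
('rec xy', np.float64(-68.2), np.float64(-0.2), 'z', np.float64(20.0), 'F', np.float64(-16.8), np.float64(0.8), np.float64(6.8))
```

Call:
jog_arm(moves=[0.006,0,0,0,0,0,0.016,0,0,0,0,0,0.028,0,0,0,0,0,0.048,0,0,0,0,0,0.068,0,-0.05,0,0,0,0.08,0,-0.12,0,0.0127,0,0.08,0,-0.22,0,0.0255,0,0.08,0,-0.28,0,0.0255,0,0.08,0,-0.28,0,0.0255,0,0.08,0,-0.28,0,0.0255,0])

```text
clock: 21.55
position: [441.2, 18.6, 160.7]
ee_rot: [-0.123, 0.992, 0.011, 0.002]
contact_force: [0.1, 0.1, -0.9]
gripper_width: -0.4
grasp_force: 0.0
```

```bash
python3 -c 'from h import *;print(rec(),arm.read_state()["ee_rot"],arm.read_state()["joints"])'
python3 rest.py w6
```

```text
('rec xy', np.float64(-106.5), np.float64(-1.3), 'z', np.float64(160.7), 'F', np.float64(0.1), np.float64(0.1), np.float64(-0.9)) [-0.12298179  0.99235056  0.01056648  0.00204817] [ 0.39838032  0.14211998 -0.51729845 -0.02450904 -0.90184012 -1.70746595]
('rec xy', np.float64(-107.4), np.float64(-1.4), 'z', np.float64(159.5), 'F', np.float64(0.6), np.float64(-0.4), np.float64(-0.2))
-55 [-13.6  13.6] 51.8
base [-49.1  48.5]
```

View pics/w6.png

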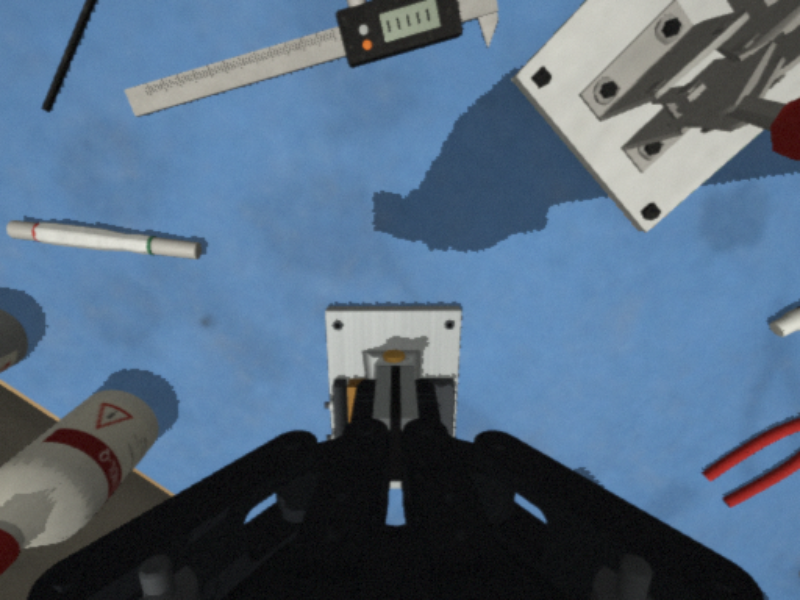

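The view shows the fingers clear and the rest standing in the way, its pad at (395,355) and tail about 25 mm outside the mouth, so its origin is at about -16. The gauge is at (105,240), with the longer plain end on the green side. Next I'll work out the move to the gauge.

```bash
cat >> h.py <<'E'
def to(x,y,z,yaw):
    "shift and rotvec in tool axes to pointing-down pose; yaw = heading of -x tool (deg)"
    ps=[];qs=[]
    s=arm.read_state();R=T.from_quat(s["ee_rot"])
    a=np.radians(yaw);ex=np.array([-np.cos(a),-np.sin(a),0]);ez=np.array([0,0,-1.]);G=np.stack([ex,np.cross(ez,ex),ez],1)
    print("row",R.inv().apply(np.array([x,y,z])-s["position"]).round(1),(R.inv()*T.from_matrix(G)).as_rotvec().round(3),"from",np.round(s["position"],1))
E
python3 -c '
from h import *
to(461,-185,120,97)
w=np.load("w6.npz")["w"];print(rect(w,458,-180,80,5,20))'
```

```text
row [  29.7 -202.9   35.3] [ 0.014  0.017 -1.446] from [440.4  18.3 159.5]
(array([ 460.1, -178.4]), array([ 15.3, 123.4]), -83.48, 1524, np.float64(12.8))
```

Converted, -203 mm is -0.406, -190 mm is -0.38, -1.446 rad is -0.4603.

Call:
jog_arm(moves=[0.006,-0.04,0,0,0,-0.0446,0.012,-0.08,0,0,0,-0.0923,0.018,-0.12,0,0,0,-0.1369,0.024,-0.17,0,0,0,-0.1846,0.03,-0.22,0,0.0032,0.0032,-0.2292,0.036,-0.26,0.01,0.0032,0.0032,-0.2769,0.042,-0.3,0.02,0.0032,0.0032,-0.3215,0.048,-0.34,0.04,0.0045,0.0054,-0.3692,0.054,-0.38,0.05,0.0045,0.0054,-0.4138,0.06,-0.406,0.07,0.0045,0.0054,-0.4603], jaw=45)

```text
clock: 22.6
position: [460.7, -186.4, 118.9]
ee_rot: [0.751, -0.661, -0.001, 0.001]
contact_force: [0.1, 0.5, -0.1]
gripper_width: 44.7
grasp_force: 0.0
```

Call:
jog_arm(moves=[0,0,0,0,0,0,0,0,0,0,0,0,0,0,0,0,0,0])

```text
clock: 22.9
position: [460.9, -185.0, 120.3]
ee_rot: [0.749, -0.663, -0.0, 0.001]
contact_force: [1.1, -0.3, 0.9]
gripper_width: 45.0
grasp_force: 0.0
```

```bash
python3 - <<'E'
from h import *
print(pose())
a,w=cloud("wrist");np.savez("w7.npz",a=a,w=w);cv2.imwrite("pics/w7.png",cv2.resize(a,(800,600)))
print(rect(w,458,-180,80,5,20))
E
```

```text
(array([ 460.9, -185. ,  120.3]), 'yaw', 96.93, 'F', array([ 1.1, -0.3,  0.9]))
(array([ 460.8, -178.3]), array([ 14.7, 123. ]), -82.68, 1626, np.float64(12.7))
```

View pics/w7.png

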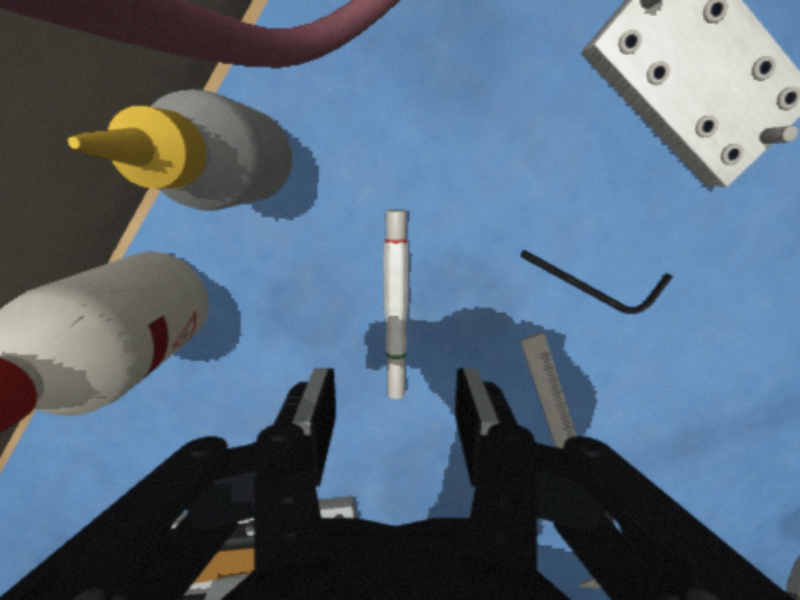

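The gauge is centred at column 396, with the red ring at row 240 and the green ring at row 355. The caliper tip is at (530,340). I'll compute the handle's middle.

```bash
python3 - <<'E'
from h import *
w=np.load("w7.npz")["w"]
r=w[int(240*.64),253];g=w[int(356*.64),253];print("rings",r.round(1),g.round(1),"mid",((r+g)/2).round(1),"cal",w[int(345*.64),int(530*.64)].round(1))
to(461.3,-184.3,2.5,97)
E
```

```text
rings [ 465.7 -223.1   12.3] [ 456.8 -149.1   12.9] mid [ 461.3 -186.1   12.6] cal [ 369.6 -164.     5.5]
row [ -0.6  -0.4 118.1] [ 0.001 -0.001 -0.001] from [ 461.  -184.9  120.6]
```

Converted, 117 mm is 0.234, 113 mm is 0.226.

Call:
jog_arm(moves=[0,0,0.08,0,0,0,0,0,0.16,0,0,0,0,0,0.21,0,0,0,0,0,0.226,0,0,0,0,0,0.234,0,0,0,0,0,0.234,0,0,0,0,0,0.234,0,0,0])

```text
clock: 23.65
position: [462.0, -185.5, 4.9]
ee_rot: [0.749, -0.663, 0.001, -0.0]
contact_force: [-0.6, -0.4, -0.1]
gripper_width: 45.4
grasp_force: 0.0
```

Call:
jog_arm(moves=[0,0,0,0,0,0,0,0,0,0,0,0,0,0,0,0,0,0,0,0,0,0,0,0,0,0,0,0,0,0,0,0,0,0,0,0], jaw=5)

```text
clock: 24.25
position: [461.3, -185.5, 4.7]
ee_rot: [0.749, -0.663, 0.001, 0.0]
contact_force: [-1.8, 1.1, 6.6]
gripper_width: 12.8
grasp_force: 58.6
```

Call:
jog_arm(moves=[0,0,-0.04,0,0,0,0,0,-0.12,0,0,0,0,0,-0.2,0,0,0,0,0,-0.28,0,0,0,0,0,-0.28,0,0,0,0,0,-0.28,0,0,0])

```text
clock: 24.85
position: [461.0, -185.3, 144.5]
ee_rot: [0.749, -0.663, 0.001, -0.001]
contact_force: [-0.8, 0.4, -0.9]
gripper_width: 12.6
grasp_force: 58.8
```

```bash
python3 - <<'E'
from h import *
print(pose())
a,w=cloud("wrist");np.savez("w8.npz",a=a,w=w);cv2.imwrite("pics/w8.png",cv2.resize(a,(800,600)))
th=np.radians(13.85);p=np.array([544.3,45.4])+np.array([np.cos(th),np.sin(th)])*-15.5;print(p)
to(p[0],p[1],145,13.85)
E
```

```text
(array([ 461. , -185.3,  144.5]), 'yaw', 96.95, 'F', array([-0.8,  0.4, -0.9]))
[529.25065087  41.68959696]
row [-216.9  -96.    -1.9] [ 1.00e-03 -1.00e-03  1.45e+00] from [ 460.1 -185.2  143.2]
```

View pics/w8.png

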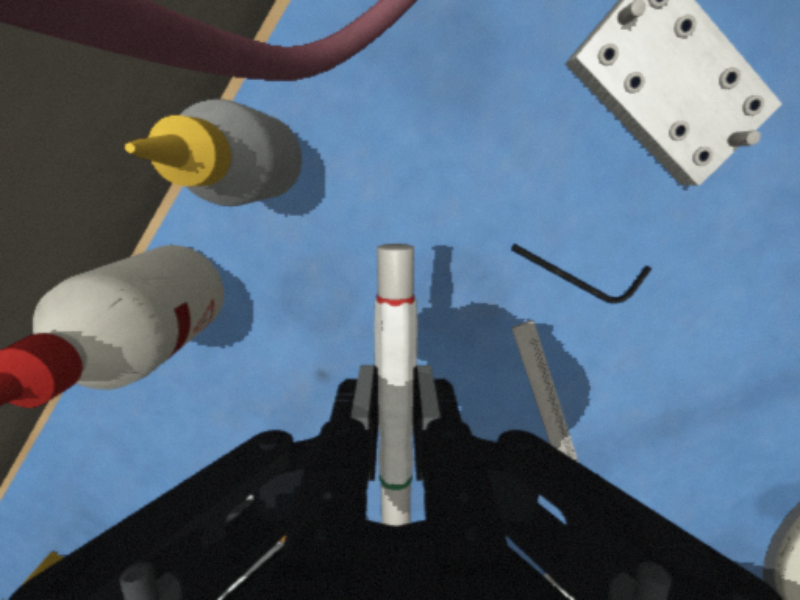

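The gauge is held centrally, with the red ring at (396,300) and the green ring at (396,483). The grip reads 12.6 mm against the 15.2 mm handle, so I'll check how high and how level it sits.

```bash
python3 - <<'E'
from h import *
d=np.load("w8.npz");w=d["w"];a=d["a"]
c=253
for v in range(158,335,8):
    k=w[v-1:v+2,c-2:c+3].reshape(-1,3);print(v,np.nanmedian(k,0).round(1),a[v,c])
E
```

```text
158 [ 467.9 -239.   148.5] [101 107 108]
166 [ 467.5 -235.7  153.1] [208 219 221]
174 [ 467.1 -231.7  153. ] [200 212 213]
182 [ 466.5 -227.5  153.2] [190 201 204]
190 [ 466.  -223.4  153.1] [176 184 190]
198 [ 465.5 -219.1  153.3] [234 239 238]
206 [ 465.  -214.6  153.6] [229 235 234]
214 [ 464.5 -210.5  153.6] [226 230 231]
222 [ 464. -206.  154.] [218 226 227]
230 [ 463.4 -201.4  154. ] [217 225 225]
238 [ 462.8 -196.5  153.9] [220 226 226]
246 [ 462.3 -191.8  154. ] [206 215 216]
254 [ 461.6 -186.8  153.9] [132 138 138]
262 [ 461.  -181.6  153.9] [128 135 135]
270 [ 460.3 -176.1  153.4] [129 134 136]
278 [ 459.7 -170.8  153.3] [130 137 136]
286 [ 459.  -165.   152.6] [129 136 133]
294 [ 458.3 -159.6  152.8] [128 134 134]
302 [ 457.6 -154.1  152.9] [124 131 131]
310 [ 457.  -148.5  153.1] [56 73 50]
318 [ 456.3 -142.3  152.8] [110 115 118]
326 [ 455.5 -136.6  152.8] [183 195 198]
334 [ 454.7 -130.   152.8] [185 194 197]
```

Converted, -217 mm is -0.434, -197 mm is -0.394, 1.45 rad is 0.4615.

Call:
jog_arm(moves=[-0.044,-0.016,0,0,0,0.0462,-0.088,-0.032,0,0,0,0.0923,-0.132,-0.052,0,0,0,0.1385,-0.176,-0.072,0,0,0,0.1846,-0.22,-0.092,0,0,0,0.2308,-0.264,-0.112,0,0,0,0.2769,-0.308,-0.132,0,0,0,0.3231,-0.352,-0.152,0,0,0,0.3692,-0.394,-0.172,0,0,0,0.4154,-0.434,-0.192,0,0,0,0.4615])

```text
clock: 25.9
position: [528.8, 42.3, 141.2]
ee_rot: [-0.118, 0.993, -0.001, -0.003]
contact_force: [-0.2, -0.0, -0.6]
gripper_width: 12.3
grasp_force: 58.6
```

Call:
jog_arm(moves=[0,0,0,0,0,0,0,0,0,0,0,0,0,0,0,0,0,0])

```text
clock: 26.2
position: [528.9, 40.9, 142.3]
ee_rot: [-0.121, 0.993, -0.001, -0.002]
contact_force: [0.1, -0.8, -0.2]
gripper_width: 12.2
grasp_force: 58.7
```

```bash
python3 - <<'E'
from h import *
a,w=cloud("wrist");np.savez("w9.npz",a=a,w=w);cv2.imwrite("pics/w9.png",cv2.resize(a,(800,600)))
print(pose(),rec())
th=np.radians(13.85);ex=np.array([np.cos(th),np.sin(th)]);ey=np.array([-ex[1],ex[0]]);O=np.array([544.3,45.4])
d=w[...,:2]-O;X=d@ex;Y=d@ey;Z=w[...,2]
for za,zb,l in((50,76,"rest"),(135,160,"gauge"),(8,16,"base")):
  m=(Z>za)&(Z<zb)&(abs(Y)<(20 if l!="base" else 60))&(X>-90)&(X<60)
  print(l)
  for x in range(-90,0,4 if l=="rest" else 12):
    k=m&(X>=x)&(X<x+4)
    if k.sum()>8:print(x+2,np.percentile(Y[k],[1,99]).round(1),np.median(Z[k]).round(1),k.sum())
E
```

```text
(array([529. ,  40.8, 142.6]), 'yaw', 13.9, 'F', array([ 0.4,  0.4, -0.6])) ('rec xy', np.float64(-16.0), np.float64(-0.8), 'z', np.float64(142.6), 'F', np.float64(0.5), np.float64(0.3), np.float64(-0.6))
rest
-52 [-13.7  13.7] 68.9 88
-48 [-13.7  13.7] 70.5 54
-44 [-13.6  13.6] 70.2 12
-40 [-13.5  14. ] 54.4 36
-36 [-13.1  13.2] 54.7 35
-32 [-13.1  13.3] 54.5 35
-28 [-13.2  13.4] 54.3 33
-24 [-13.3  13.5] 54.3 26
-20 [-19.4  13.5] 54.7 20
-16 [-13.4  13.7] 54.4 18
-12 [11.8 13.7] 54.6 12
-8 [11.9 13.8] 54.7 12
-4 [11.9 13.8] 54.4 13
0 [12. 14.] 54.3 11
gauge
-64 [-7.   4.9] 150.1 181
-52 [-7.7  5.7] 150.4 195
-40 [-8.5  6.4] 151.1 191
-28 [-13.6  11.6] 151.7 457
-16 [-7.3  5.3] 151.4 155
-4 [-7.3  5.3] 150.7 126
base
-76 [-48.9  48.4] 11.8 485
-64 [-48.7  48.2] 11.7 397
-52 [-49.   49.4] 11.8 268
-40 [-49.   49.1] 11.7 233
-28 [-49.6  49.1] 11.7 87
-16 [-49.2  49.5] 11.6 20
-4 [-49.7  49.3] 11.2 10
```

View pics/w9.png

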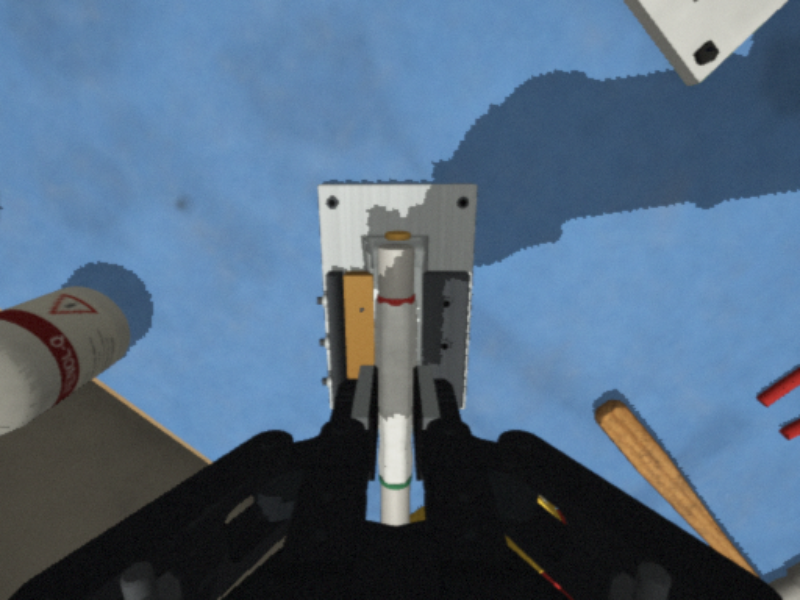

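The gauge is above the vees, parallel and about 1 mm to the -y side, and the rest is centred at y≈0 and x≈-16. I'll lower it.

Converted, 69 mm is 0.138, 67 mm is 0.134.

Call:
jog_arm(moves=[0,0.002,0.05,0,0,0,0,0.002,0.1,0,0,0,0,0.002,0.124,0,0,0,0,0.002,0.134,0,0,0,0,0.002,0.138,0,0,0,0,0.002,0.138,0,0,0,0,0.002,0.138,0,0,0])

```text
clock: 26.95
position: [530.2, 42.8, 75.4]
ee_rot: [-0.121, 0.993, -0.0, 0.001]
contact_force: [0.6, 0.5, -1.6]
gripper_width: 12.3
grasp_force: 58.6
```

Call:
jog_arm(moves=[0,0,0.002,0,0,0,0,0,0.004,0,0,0,0,0,0.004,0,0,0])

```text
clock: 27.25
position: [529.5, 42.6, 72.5]
ee_rot: [-0.121, 0.993, -0.0, -0.0]
contact_force: [-0.1, -0.1, -0.4]
gripper_width: 12.6
grasp_force: 58.6
```

Call:
jog_arm(moves=[0,0,0.002,0,0,0,0,0,0.003,0,0,0,0,0,0.003,0,0,0])

```text
clock: 27.55
position: [529.4, 42.6, 70.8]
ee_rot: [-0.121, 0.993, -0.0, -0.001]
contact_force: [-0.6, 0.3, -0.9]
gripper_width: 12.7
grasp_force: 58.6
```

```bash
python3 -c 'from h import *;print(rec())'
```

```text
('rec xy', np.float64(-15.1), np.float64(0.8), 'z', np.float64(70.8), 'F', np.float64(-0.5), np.float64(0.4), np.float64(-0.9))
```

Converted, 1 mm is 0.002, 0.5 mm is 0.001.

Call:
jog_arm(moves=[0,0,0.001,0,0,0,0,0,0.002,0,0,0,0,0,0.002,0,0,0])

```text
clock: 27.85
position: [529.5, 42.6, 69.8]
ee_rot: [-0.121, 0.993, -0.0, -0.001]
contact_force: [-0.6, 0.3, -0.9]
gripper_width: 12.4
grasp_force: 58.6
```

Call:
jog_arm(moves=[0,0,0.001,0,0,0,0,0,0.002,0,0,0,0,0,0.002,0,0,0])

```text
clock: 28.15
position: [529.4, 42.6, 68.8]
ee_rot: [-0.121, 0.993, -0.0, -0.001]
contact_force: [-0.2, -0.3, -0.1]
gripper_width: 12.7
grasp_force: 58.6
```

Call:
jog_arm(moves=[0,0,0.001,0,0,0,0,0,0.002,0,0,0,0,0,0.002,0,0,0])

```text
clock: 28.45
position: [529.4, 42.6, 67.8]
ee_rot: [-0.121, 0.993, -0.0, -0.001]
contact_force: [0.1, 1.0, -0.1]
gripper_width: 12.5
grasp_force: 59.1
```

Converted, 0.8 mm is 0.0016, 0.4 mm is 0.0008.

Call:
jog_arm(moves=[0,0,0.0008,0,0,0,0,0,0.0016,0,0,0,0,0,0.0016,0,0,0])

```text
clock: 28.75
position: [529.6, 42.5, 67.3]
ee_rot: [-0.121, 0.993, -0.0, -0.0]
contact_force: [-0.3, -0.8, 0.8]
gripper_width: 12.7
grasp_force: 59.3
```

Call:
jog_arm(moves=[0,0,0.0008,0,0,0,0,0,0.0016,0,0,0,0,0,0.0016,0,0,0])

```text
clock: 29.05
position: [529.6, 42.4, 67.2]
ee_rot: [-0.121, 0.993, -0.0, -0.0]
contact_force: [-2.3, -0.9, 5.8]
gripper_width: 12.3
grasp_force: 59.7
```

It seated at the predicted height. I'll release and retreat upward.

Converted, -0.8 mm is -0.0016.

Call:
jog_arm(moves=[0,0,-0.0016,0,0,0,0,0,-0.0016,0,0,0,0,0,-0.0016,0,0,0,0,0,-0.0016,0,0,0], jaw=40)

```text
clock: 29.45
position: [529.5, 42.7, 66.9]
ee_rot: [-0.121, 0.993, -0.0, -0.001]
contact_force: [0.3, -0.5, 1.2]
gripper_width: 40.0
grasp_force: 0.0
```

Call:
jog_arm(moves=[0,0,-0.016,0,0,0,0,0,-0.04,0,0,0,0,0,-0.1,0,0,0,0,0,-0.18,0,0,0,0.08,0,-0.24,0,0,0,0.16,0,-0.24,0,0,0,0.16,0,-0.24,0,0,0,0.16,0,-0.24,0,0,0])

```text
clock: 30.25
position: [451.8, 23.4, 188.8]
ee_rot: [-0.121, 0.993, 0.0, 0.001]
contact_force: [1.4, 0.3, 0.6]
gripper_width: 40.0
grasp_force: 0.0
```

```bash
python3 - <<'E'
from h import *
a,w=cloud("wrist");np.savez("w10.npz",a=a,w=w);cv2.imwrite("pics/w10.png",cv2.resize(a,(800,600)))
print(rec())
th=np.radians(13.85);ex=np.array([np.cos(th),np.sin(th)]);ey=np.array([-ex[1],ex[0]]);O=np.array([544.3,45.4])
d=w[...,:2]-O;X=d@ex;Y=d@ey;Z=w[...,2]
m=(Z>73.5)&(Z<85)&(abs(Y)<20)&(X>-100)&(X<70);print("gauge x",X[m].min().round(1),X[m].max().round(1))
for x in range(-82,60,8):
    k=m&(X>=x)&(X<x+4)
    if k.sum()>8:print(x+2,np.median(Y[k]).round(1),np.percentile(Z[k],95).round(1))
m=(Z>50)&(Z<71.5)&(abs(Y)<20)&(X>-100)&(X<40);print("rest",X[m].min().round(1),np.percentile(Y[m],[1,99]).round(1))
E
```

```text
('rec xy', np.float64(-94.3), np.float64(0.8), 'z', np.float64(188.4), 'F', np.float64(0.9), np.float64(0.2), np.float64(-0.3))
gauge x -69.0 54.7
-64 0.7 76.5
-56 -0.4 76.5
-48 -0.4 77.1
-40 -0.4 77.6
-32 0.2 77.1
-24 -0.4 77.6
-16 0.7 77.6
-8 0.7 77.5
0 -0.4 76.7
8 -0.4 76.4
16 -0.4 76.4
24 0.7 77.1
32 -0.4 76.2
40 -0.4 75.8
48 0.1 76.4
rest -69.0 [-13.7  13.6]
```

View pics/w10.png

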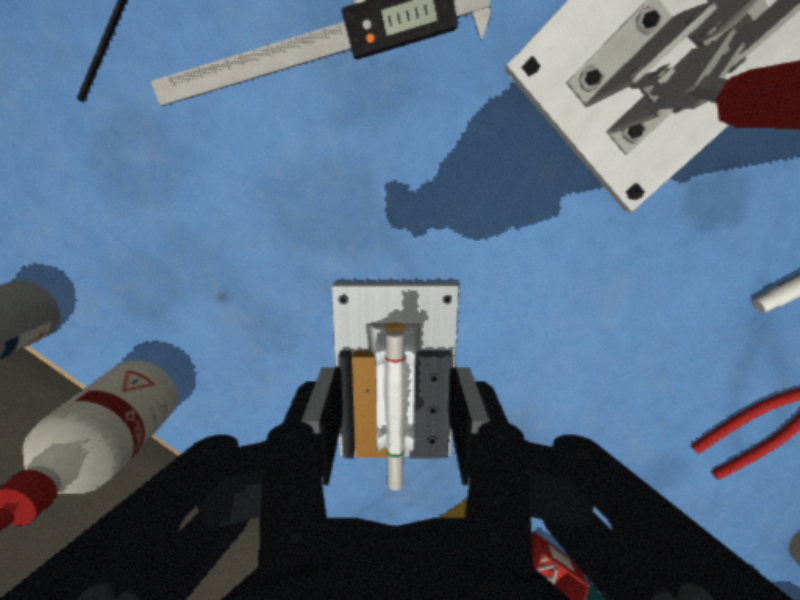

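The gauge lies level in both vees, with its handle's middle about 3 mm from the rest's centre. Nothing else has moved.

```bash
python3 -c 'from h import *;print(arm.job_done())'
```

```text
the job is handed in; nothing more can be done
None
```

I handed the job in at about 30 s: the rest stopped yielding under a push of about 17 N, the gauge lies in both vees about 3 mm off centre, and the bystanders were never touched; the judge's verdict and the wedge's own holding force could not be read.

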